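# Open the jar lane: release the ratchet row stop and push it home

### The arm

A 7-joint arm with a two-finger parallel gripper is mounted at the origin on the work surface. World frame = base frame: x ahead of the robot, y to its left, z up, the work surface at z = 0. Lengths are in m, angles in rad, forces in N, time in s.
With the tool pointing down it reaches from about 0.4 to 0.85 m from the base axis. Payload 4.5 kg.
Tool frame: the origin (TCP) lies midway between the tips of the shut fingers; the grasp point (between the pads) lies 19 mm behind it; z points along the fingers, y is the direction in which the jaws open and shut (so a half turn about z gives the same grasp; the last joint's range is limited). The gripper opens to 88 mm and grips with 3 to 60 N. Pads are 18 mm wide; open, the fingers measure 123 mm over their backs; the gripper's body (75 mm by 187 mm) begins 45 mm behind the grasp point.
Start: joints at [1.198, 0.689, -0.195, 1.565, 0.157, 0.902, -0.215], TCP at [0.247, -0.574, 0.239] pointing down, gripper open.
Joint ranges: [-3.01, 3.01], [-0.46, 2.08], [-1.47, 1.51], [0.13, 2.56], [-1, 4.14], [0.04, 2.09], [-2.66, 2.66]. Speed limits (rad/s): [2.57, 2.57, 3.14, 3.14, 3.14, 3.14, 3.14].

### API

Orientations are given as a unit quaternion [x, y, z, w].
In Python, from plant import r gives the robot as it stands. The module is installed in compiled form; this text tells all that it offers.
- The arm moves only by the tool carry_out, never from a script. Its argument "commands" is a list of rows, each a list of 6 numbers: the shift along the tool's x, y, z in m, then the turn, a rotation vector about the tool's x, y, z in degrees. In form: [[dx, dy, dz, wx, wy, wz], ...]. A call has 1 to 12 rows; each row is the pose to reach, as a shift and turn from the pose commanded when the call began, along the tool's axes at that moment; what a row does not reach only later rows make up. A row lasts 1/10 s, in which the tool goes at most 50 mm and 8.59 degrees, less where a joint would pass 70% of its speed; a pose out of reach is approached as far as the arm can. A call with a gripper value outside its range is refused whole. "fingers" is the closure in counts, from 0 (fully open) to 255 (shut), set as the call begins (left out, the last holds). The fingers move at their own pace and stop on an object; "grip_force" is the grip in N (left out, the last holds). Time passes only in rows, so rows that repeat a pose let the fingers close. It gives the time, the measured TCP pose, the force and the opening at its end, in the units of the state.
- r.get_state(): the state, without advancing time (a new reading comes with each control period).
- r.snapshot(name): name is "scene" or "top"; returns a dict with "img" (480x640x3 uint8, blue, green, red), "intrinsics" (3x3 intrinsics, pixels), "k1" (the pictures are not rectified: a ray, as slopes to the right and down, at radius r is drawn at 1 + k1 r^2 times it, then the intrinsics apply), "extrinsics" (4x4, takes a point from camera to world coordinates). Camera axes: x right, y down, z forward; pixel columns grow to the right and rows downward; lengths in m; the calibration is good to about 2 mm. A picture is of the moment at which its call begins. There is no depth.
- r.finish_job(): hands the job in, once; it reports no verdict.
Trained networks look in a picture, given as the dict that the camera call returned (one of the last four; its "shot" number tells which), for a name from the list of things; names that differ only in an ending like _2 or _b are one class to them, and where a whole thing is asked for, a point or a joint stands for the part that bears it (a point fixed in the world has none). Each returns a list of dicts, best first, with "p" (0 to 1); they miss things now and then, are a little off and sometimes report something else, mostly with a low value. They report only what shows in the picture. A call takes as long as a camera call.
- r.spot_in(picture, label): "xyz" ([x, y, z] in m, in world coordinates, good to about 4 mm: the middle of the surface that is visible of it).
- r.spot_point(picture, label): "xyz" ([x, y, z] in m, in world coordinates, good to about 4 mm: a listed point, or the origin of a listed thing).
The state is a dict: "clock": time; "q": joint angles; "qd": joint speeds; "joint_torque": joint torques, N m; "tool_pos": TCP position; "eef_rot": TCP orientation; "contact_force": force on the tool from outside, world axes, zero at the start; "moment": the same for the moment, N m; "opening": opening from 0.0 (shut) to 1.0 (fully open).
Only numpy, scipy, OpenCV 4.12 (cv2) and the standard library are available. Lean on these libraries where they do the work, as an engineer would, in place of code of your own. Each camera call takes 0.05 s, during which the arm holds its last target.

### The job

Make room for more jam jars in the lane: with your fingertips, press down the release pad on the row stop and, keeping it down, push the stop by its thumb rest all the way back along its bar until it is fully home against the end stop. Then let go so that the pad springs up. Only press and push, without gripping the thumb rest; leave the jars, the syrup bottle and the jug standing where they are.

Things in the scene. Friction and masses are not known exactly. Their poses are not given: they have to be found in the camera images.
- row_stop (a joint): Slide of the row stop (black carriage 80 mm long on a steel bar) along lane +x, m: 0 forward by the jars, 0.136 home against the end stop; starts at 0 to 0.06. Its ratchet (8 mm teeth) lets pushes to the back go no more than one tooth unless the release pad is held down; then it slides freely with about 1 N of friction. Towards the jars it clicks along, also if dragged.
- release (a joint): Travel of the release pad, m: 0 up, 0.012 fully down on its stop. It moves straight down in the carriage on a spring (3.5 N to start, 6.2 N fully down) and springs up when let go; where its pawl rides on a tooth it rests up to 5 mm low. More than 6 mm down frees the ratchet; it must be kept down while the stop is pushed.
- release_top (a point): Centre of the top face of the release pad, a level ribbed aluminium plate 52 mm along the bar by 34 mm across on top of the carriage; 70 mm above the table when fully up. It rides with the row stop and sinks with the pad. Its x axis points along the bar to the back (home), z up. Free space above it.
- thumb_rest (a point): Centre of the front face of the thumb rest, the black upright plate at the pad's rear end: 10 mm thick (16 with the rib on its back), 42 mm wide, face 60 to 105 mm above the table, 30 mm behind the pad's centre and 4 mm behind its edge. It is pushed along its +x, to the back. A fingertip standing on the pad close to it presses the pad and pushes the stop at once. Rides with the row stop.
- jaw_plate (a point): Middle of the top front edge of the jaw plate: a black plate 10 mm thick, 78 mm wide, 54 mm high, from the carriage's front end across the lane behind the jars (18 to 96 mm to the +y side of the bar). Rides with the row stop.
- lane: Jar lane, a fixed wooden board 365 mm long (x -200 to 165 mm), 135 mm wide (y -31 to 105), 6 mm thick, rims 22 mm high. Origin on the table under the bar; +x along the bar to the back (home), +y across the lane. The steel bar (20 mm wide, top 44 mm up, saw teeth below) runs at y = 0 between a post (x = -110 mm, 56 mm high) and the end stop, a steel block 60 mm high at x = 135 to 157 mm.
- jar_a: Small amber glass jar with white cap and paper label, 44 mm across, 52 mm high, standing at the front of the lane. Origin at the centre of its underside. Leave alone.
- jar_b: The same kind of jar, standing behind the first in the lane, just in front of the jaw plate. Origin at the centre of its underside. Leave alone.
- syrup: Amber syrup bottle with black cap, 56 mm across, 150 mm high, standing on the table beside the front of the lane. Origin at the centre of its underside. Leave alone.
- jug: Small steel jug with a handle, 72 mm across, 75 mm high, standing on the table off the back end of the lane. Origin at the centre of its underside. Leave alone.

How it is judged:
By the outcome, as a careful person would: the job done as asked, in the order asked, and still so for the second after the job is handed in, with the robot touching nothing.
It also fails if it takes over 38 s, if anything falls off the work surface, if the arm or the gripper's body presses on something with over 40 N, if the wrist force passes 120 N, or if a joint passes its speed limit or range.

## Working session

There is one attempt and no reset: what is moved stays moved. The work goes in short steps, Python scripts to look and compute and a tool call to move; the robot and the scene stay as the last step left them, time stands still between calls to the robot, and variables do not carry over. Pictures are saved under pics/ and viewed, and the job is handed in when it is done.

Besides the shell and the picture viewer there is one more tool, called after "Request:" by a JSON object that holds its "op" and its "data", one argument or row to a line. carry_out: Moves the arm, as the interface text tells. Its arguments: {"type":"object","properties":{"commands":{"type":"array","items":{"type":"array","items":{"type":"number"}}},"fingers":{"type":"number"},"grip_force":{"type":"number"}},"required":["commands"]}

```bash
mkdir -p pics; python3 - <<'E'
from plant import r
import cv2,numpy as np
s=r.get_state();print({k:np.round(v,3).tolist() for k,v in s.items()})
for n in("scene","top"):
    p=r.snapshot(n);cv2.imwrite(f"pics/{n}0.png",p["img"]);print(n,p["shot"],p["k1"],np.round(p["intrinsics"],1).tolist(),np.round(p["extrinsics"],3).tolist())
    for l in("release_top","thumb_rest","jaw_plate","lane","jar_a","syrup","jug"):
        print(l,[(np.round(d["xyz"],4).tolist(),round(d["p"],2)) for d in r.spot_point(p,l)][:3])
E
```

```text
{'clock': 0.0, 'q': [1.198, 0.69, -0.195, 1.566, 0.157, 0.902, -0.215], 'qd': [0.002, -0.0, 0.001, -0.0, 0.003, -0.001, 0.0], 'joint_torque': [0.002, -52.756, -1.266, -15.343, -0.053, 0.007, 0.0], 'tool_pos': [0.247, -0.573, 0.238], 'eef_rot': [0.979, 0.202, -0.0, -0.001], 'contact_force': [1.341, 0.026, 0.253], 'moment': [0.003, 0.013, 0.011], 'opening': 0.998}
scene 1 -0.04359559138379454 [[487.9, 0.0, 321.5], [0.0, 487.9, 233.5], [0.0, 0.0, 1.0]] [[-0.387, 0.542, -0.746, 1.076], [0.922, 0.242, -0.302, 0.234], [0.016, -0.805, -0.593, 0.476], [0.0, 0.0, 0.0, 1.0]]
release_top [([0.5989, 0.102, 0.0677], 0.56), ([0.6525, 0.0651, 0.0522], 0.18)]
thumb_rest [([0.5747, 0.0836, 0.0787], 0.56)]
jaw_plate [([0.6517, 0.0646, 0.0527], 0.95), ([0.742, 0.114, 0.0055], 0.17)]
lane [([0.5718, 0.0842, 0.0008], 0.81)]
jar_a [([0.7434, 0.1145, 0.0036], 0.74)]
syrup [([0.6773, 0.2585, 0.0036], 0.66)]
jug [([0.3707, 0.0597, -0.0016], 0.94)]
top 2 -0.1227757514098742 [[507.7, 0.0, 322.2], [0.0, 507.7, 231.8], [0.0, 0.0, 1.0]] [[-0.025, -0.998, 0.059, 0.531], [-1.0, 0.025, 0.004, 0.048], [-0.005, -0.058, -0.998, 0.909], [0.0, 0.0, 0.0, 1.0]]
release_top [([0.6006, 0.0998, 0.0673], 0.56)]
thumb_rest [([0.5706, 0.0882, 0.0829], 0.93), ([0.3725, 0.0575, 0.0019], 0.43)]
jaw_plate [([0.6514, 0.0646, 0.0563], 0.87)]
lane [([0.5729, 0.0854, 0.005], 0.59)]
jar_a [([0.7426, 0.1185, 0.005], 0.92), ([0.7024, 0.087, 0.0051], 0.57)]
syrup [([0.6827, 0.2569, -0.003], 0.96)]
jug [([0.3705, 0.0594, 0.0008], 0.61), ([0.5961, 0.1033, 0.067], 0.35)]
```

View pics/scene0.png

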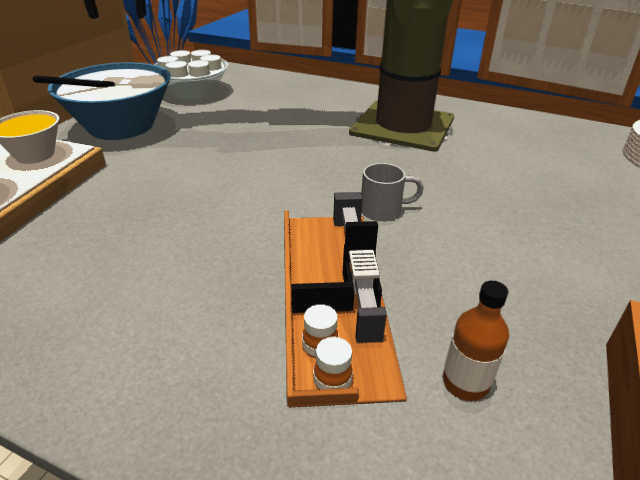

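View pics/top0.png

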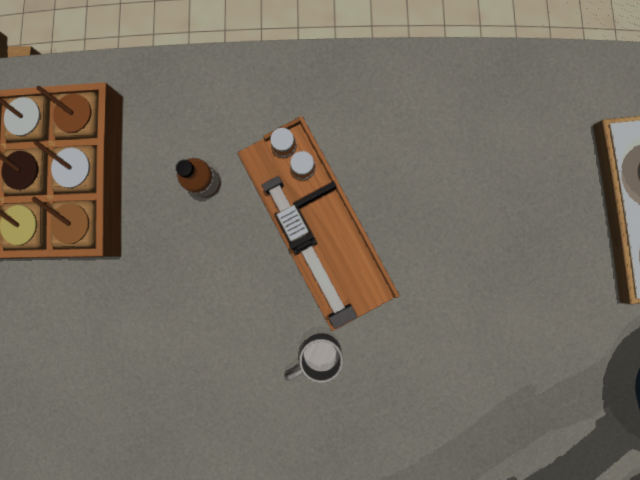

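The scene view shows the lane running away from the jars (333,360) towards the jug (385,190). The pad is at (364,262), with the thumb rest behind it at (361,237). In the top view the post is at (273,185), the pad at (292,221), the thumb rest at about (303,241) and the end stop at (343,316).

```bash
cat > h.py <<'E'
import numpy as np,cv2
def ray(p,uv,z):
    K=np.array(p["intrinsics"]);E=np.array(p["extrinsics"])
    n=cv2.undistortPoints(np.array([[uv]],float),K,np.array([p["k1"],0,0,0.]))[0,0]
    d=E[:3,:3]@[n[0],n[1],1];o=E[:3,3];return o+d*(z-o[2])/d[2]
def proj(p,X):
    K=np.array(p["intrinsics"]);E=np.linalg.inv(np.array(p["extrinsics"]))
    c=E[:3,:3]@np.array(X)+E[:3,3];s=c[:2]/c[2];s=s*(1+p["k1"]*(s@s));return K[:2,:2]@s+K[:2,2]
E
python3 - <<'E'
from plant import r
from h import *
p=r.snapshot("top")
i=p["img"];cv2.imwrite("pics/top1.png",cv2.resize(i[150:340,220:420],None,fx=4,fy=3.15*4/3.15*0.75 if 0 else 3,interpolation=cv2.INTER_CUBIC) if 0 else cv2.resize(i[165:335,235:405],(600,600),interpolation=cv2.INTER_CUBIC))
for n,uv,z in(("post",(273,185),.056),("end",(343,316),.06),("c1",(238,152),.006),("c2",(331,329),.006),("pad",(292,221),.07)):
    print(n,ray(p,uv,z).round(4))
E
```

```text
post [0.663  0.1323 0.056 ]
end [0.4398 0.0197 0.06  ]
c1 [0.7329 0.1998 0.006 ]
c2 [0.4116 0.0397 0.006 ]
pad [0.5997 0.1004 0.07  ]
```

View pics/top1.png

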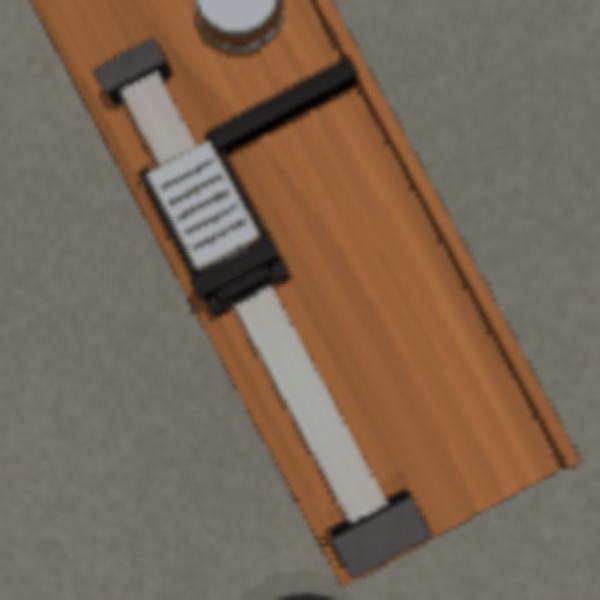

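```bash
cat >> h.py <<'E'
from scipy.spatial.transform import Rotation as R
D=np.array([-.8935,-.449,0])
def goal(s,X,ang=26.7):
    R0=R.from_quat(s["eef_rot"]);a=np.radians(ang)
    R1=R.from_matrix(np.array([[np.cos(a),np.sin(a),0],[np.sin(a),-np.cos(a),0],[0,0,-1.]]))
    return R0.inv().apply(np.array(X)-s["tool_pos"]).round(4),(R0.inv()*R1).as_rotvec(degrees=True).round(2)
E
python3 - <<'E'
from plant import r
from h import *
p=r.snapshot("scene")
for uv in((115,130),(115,90),(195,95),(405,130),(30,160)): print(uv,ray(p,uv,0).round(3),ray(p,uv,.1).round(3))
s=r.get_state(); P=np.array([.598,.1,.14])+.015*D
print(P,goal(s,P),goal(s,[.4,-.3,.24]))
E
```

```text
(115, 130) [ 0.301 -0.598  0.   ] [ 0.464 -0.423  0.1  ]
(115, 90) [ 0.098 -0.781  0.   ] [ 0.303 -0.567  0.1  ]
(195, 95) [ 0.04  -0.558  0.   ] [ 0.258 -0.392  0.1  ]
(405, 130) [0.023 0.012 0.   ] [0.244 0.059 0.1  ]
(30, 160) [ 0.487 -0.658  0.   ] [ 0.611 -0.471  0.1  ]
[0.5845975 0.093265  0.14     ] (array([ 0.5738, -0.4794,  0.0987]), array([ 0.01,  0.  , -3.39])) (array([ 0.2486, -0.1912, -0.0013]), array([ 0.01,  0.  , -3.39]))
```

Request:
{"op": "carry_out", "data": {
  "commands": [
    [0.02,-0.017,-0.02,0,0,0],
    [0.055,-0.045,-0.03,0,0,0],
    [0.09,-0.075,-0.03,0,0,0],
    [0.125,-0.105,-0.03,0,0,-1],
    [0.16,-0.135,-0.03,0,0,-1],
    [0.195,-0.163,-0.03,0,0,-2],
    [0.23,-0.192,-0.03,0,0,-2],
    [0.265,-0.222,-0.03,0,0,-3],
    [0.3,-0.25,-0.03,0,0,-3.4],
    [0.335,-0.28,-0.03,0,0,-3.4],
    [0.37,-0.31,-0.03,0,0,-3.4],
    [0.39,-0.325,-0.03,0,0,-3.4]
  ],
  "fingers": 255,
  "grip_force": 10
}}

```text
clock: 2.1
tool_pos: [0.4786, -0.1167, 0.2691]
eef_rot: [0.972, 0.234, 0.001, -0.001]
contact_force: [-0.3, 0.1, 0.1]
opening: 0.004
```

```bash
python3 - <<'E'
from plant import r
from h import *
s=r.get_state(); P=np.array([.598,.1,.13])+.012*D
print(s["clock"],s["tool_pos"],s["opening"],s["contact_force"],goal(s,P))
E
```

```text
2.1 [ 0.47859299 -0.11672918  0.26906193] 0.004306853005260759 [-0.26750292  0.12835568  0.1360937 ] (array([ 0.1925, -0.1388,  0.1396]), array([-0.05, -0.13,  0.32]))
```

Request:
{"op": "carry_out", "data": {
  "commands": [
    [0.025,-0.018,0.01,0,0,0.3],
    [0.06,-0.042,0.03,0,0,0.3],
    [0.095,-0.067,0.05,0,0,0.3],
    [0.125,-0.09,0.07,0,0,0.3],
    [0.155,-0.112,0.09,0,0,0.3],
    [0.175,-0.127,0.11,0,0,0.3],
    [0.187,-0.136,0.125,0,0,0.3],
    [0.192,-0.139,0.135,0,0,0.3],
    [0.192,-0.139,0.139,0,0,0.3],
    [0.192,-0.139,0.139,0,0,0.3]
  ]
}}

```text
clock: 3.1
tool_pos: [0.5855, 0.0878, 0.1295]
eef_rot: [0.974, 0.228, -0.001, 0.001]
contact_force: [-0.0, 0.2, -0.3]
opening: -0.001
```

```bash
python3 - <<'E'
from plant import r
from h import *
s=r.get_state(); P=np.array([.598,.1,.08])+.014*D
print(s["clock"],s["tool_pos"],s["contact_force"],goal(s,P))
for n in("scene","top"):
    p=r.snapshot(n);i=p["img"]
    t=s["tool_pos"];print(n,proj(p,t),[proj(p,np.array([.598,.1,.07])+k*D).round(1) for k in(-.026,0,.026)])
    c=i[165:335,235:405] if n=="top" else i[150:320,260:430]
    cv2.imwrite(f"pics/{n}2.png",cv2.resize(c,(600,600),interpolation=cv2.INTER_CUBIC))
    for l in("release_top","thumb_rest"):
        print(l,[(np.round(d["xyz"],4).tolist(),round(d["p"],2)) for d in r.spot_point(p,l)][:2])
E
```

```text
3.1 [0.58549689 0.0877635  0.129508  ] [-0.00640011  0.18221834 -0.29301848] (array([ 0.0027, -0.0054,  0.0495]), array([ 0.04,  0.08, -0.37]))
scene [360.4870866  215.53330543] [array([366.1, 273.3]), array([363.3, 260.2]), array([360.7, 248. ])]
release_top [([0.597, 0.0988, 0.0678], 0.71)]
thumb_rest [([0.5757, 0.0864, 0.0808], 0.71)]
top [297.87749261 226.90651251] [array([284.9, 208.3]), array([292.2, 222. ]), array([299.6, 235.8])]
release_top []
thumb_rest []
```

View pics/scene2.png

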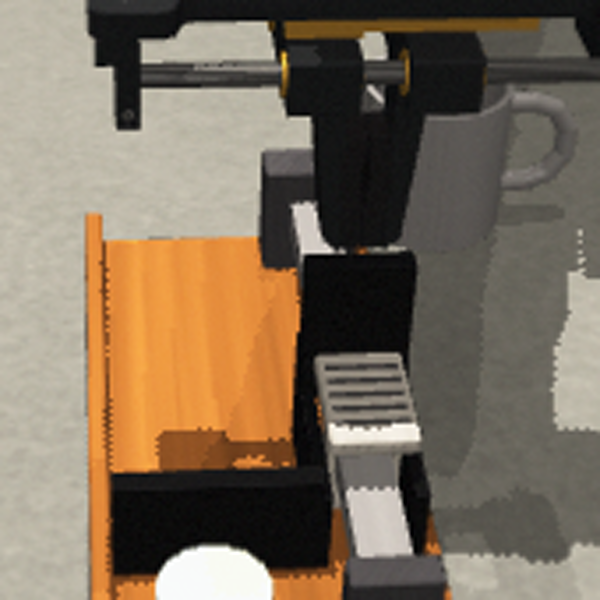

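View pics/top2.png

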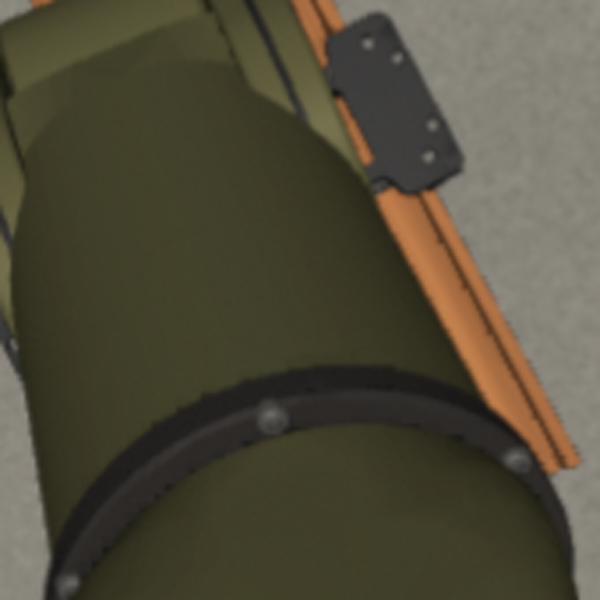

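The closed fingers hang just over the thumb rest and pad, laterally in line to within a few mm. The pad is at about (363,261) in the scene view, which matches the estimate. The arm hides the top view. Next I lower the fingers to just above the pad.

Request:
{"op": "carry_out", "data": {
  "commands": [
    [0.002,-0.003,0.0,0,0,-0.3],
    [0.003,-0.004,0.01,0,0,-0.3],
    [0.003,-0.004,0.025,0,0,-0.3],
    [0.003,-0.004,0.04,0,0,-0.3],
    [0.003,-0.004,0.049,0,0,-0.3],
    [0.003,-0.004,0.049,0,0,-0.3],
    [0.003,-0.004,0.049,0,0,-0.3]
  ]
}}

```text
clock: 4.1
tool_pos: [0.5868, 0.0942, 0.0805]
eef_rot: [0.973, 0.231, -0.0, 0.0]
contact_force: [0.5, 0.4, 0.6]
opening: 0.011
```

```bash
python3 - <<'E'
from plant import r
from h import *
s=r.get_state(); P=np.array([.598,.1,.058])+.014*D
print(s["clock"],s["tool_pos"],s["contact_force"],goal(s,P))
p=r.snapshot("scene");i=p["img"]
cv2.imwrite(f"pics/scene3.png",cv2.resize(i[200:300,310:410],(600,600),interpolation=cv2.INTER_CUBIC))
E
```

```text
4.1 [0.58681873 0.09421402 0.08049247] [0.47036069 0.36020795 0.56066192] (array([-0.0014, -0.0001,  0.0225]), array([-0.  ,  0.02,  0.01]))
```

View pics/scene3.png

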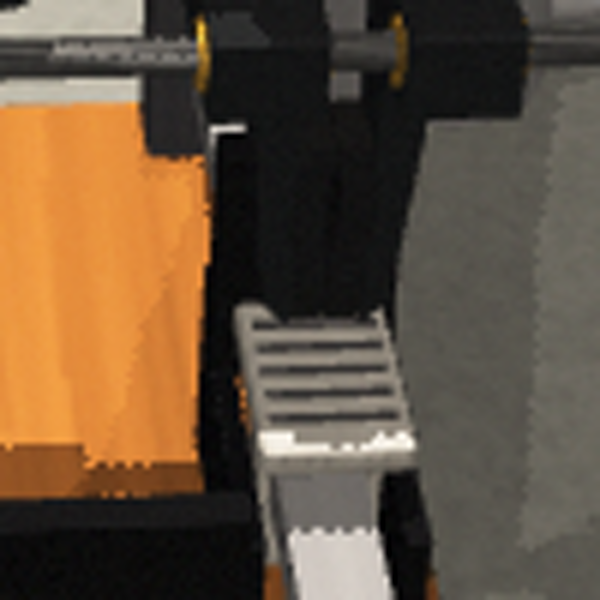

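The tips are over the rear part of the pad in front of the thumb rest, about 2–3 mm to its right (tips 265–385, pad 238–382 in the crop). I'll correct that and press.

Request:
{"op": "carry_out", "data": {
  "commands": [
    [0,0.0025,0.004,0,0,0],
    [0,0.0025,0.008,0,0,0],
    [0,0.0025,0.012,0,0,0],
    [0,0.0025,0.015,0,0,0],
    [0,0.0025,0.018,0,0,0],
    [0,0.0025,0.018,0,0,0]
  ]
}}

```text
clock: 4.75
tool_pos: [0.5882, 0.0918, 0.0627]
eef_rot: [0.973, 0.231, 0.0, 0.0]
contact_force: [0.5, -1.2, 5.0]
opening: 0.006
```

Request:
{"op": "carry_out", "data": {
  "commands": [
    [0,0,0.002,0,0,0],
    [0,0,0.0035,0,0,0],
    [0,0,0.0035,0,0,0]
  ]
}}

```text
clock: 5.05
tool_pos: [0.5883, 0.0918, 0.0595]
eef_rot: [0.973, 0.231, 0.0, 0.0]
contact_force: [1.0, -1.0, 6.4]
opening: 0.003
```

```bash
python3 - <<'E'
from plant import r
from h import *
s=r.get_state(); 
R0=R.from_quat(s["eef_rot"])
print(s["clock"],s["tool_pos"],s["contact_force"],"D in tool",R0.inv().apply(D),(s["tool_pos"]-np.array([.598,.1,.07]))@D)
p=r.snapshot("scene");i=p["img"]
cv2.imwrite(f"pics/scene4.png",cv2.resize(i[200:300,310:410],(600,600),interpolation=cv2.INTER_CUBIC))
E
```

```text
5.05 [0.58834643 0.09184701 0.05953293] [ 0.95958342 -0.99750887  6.35879613] D in tool [-9.99971301e-01 -3.87369908e-04 -7.04659547e-04] 0.012286157965884776
```

View pics/scene4.png

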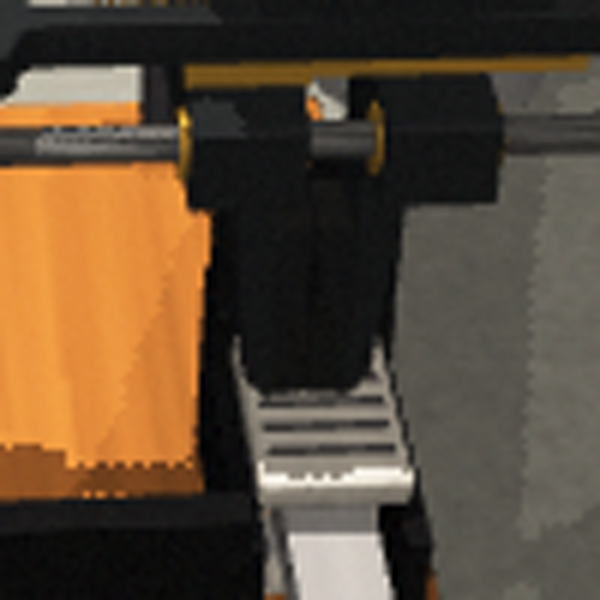

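The pad is down, the tips stand centred on it, and the carriage hasn't moved. I push while keeping it pressed.

Request:
{"op": "carry_out", "data": {
  "commands": [
    [-0.003,0,0.0005,0,0,0],
    [-0.006,0,0.0005,0,0,0],
    [-0.01,0,0.0005,0,0,0],
    [-0.016,0,0.0005,0,0,0],
    [-0.024,0,0.0005,0,0,0],
    [-0.032,0,0.0005,0,0,0],
    [-0.04,0,0.0005,0,0,0],
    [-0.048,0,0.0005,0,0,0],
    [-0.055,0,0.0005,0,0,0],
    [-0.06,0,0.0005,0,0,0],
    [-0.063,0,0.0005,0,0,0],
    [-0.064,0,0.0005,0,0,0]
  ]
}}

```text
clock: 6.3
tool_pos: [0.5318, 0.0633, 0.0593]
eef_rot: [0.973, 0.231, 0.001, 0.0]
contact_force: [1.3, 0.5, 5.3]
opening: 0.008
```

```bash
python3 - <<'E'
from plant import r
from h import *
s=r.get_state(); 
R0=R.from_quat(s["eef_rot"])
print(s["clock"],s["tool_pos"],s["contact_force"],s["contact_force"]@D,(s["tool_pos"]-np.array([.58835,.09185,.0595]))@D)
p=r.snapshot("scene");i=p["img"]
cv2.imwrite(f"pics/scene5.png",cv2.resize(i[150:320,260:430],(600,600),interpolation=cv2.INTER_CUBIC))
E
```

```text
6.3 [0.53180765 0.06328631 0.05933902] [1.27473656 0.4962421  5.31782624] -1.3617898160880604 0.06334568785580001
```

View pics/scene5.png

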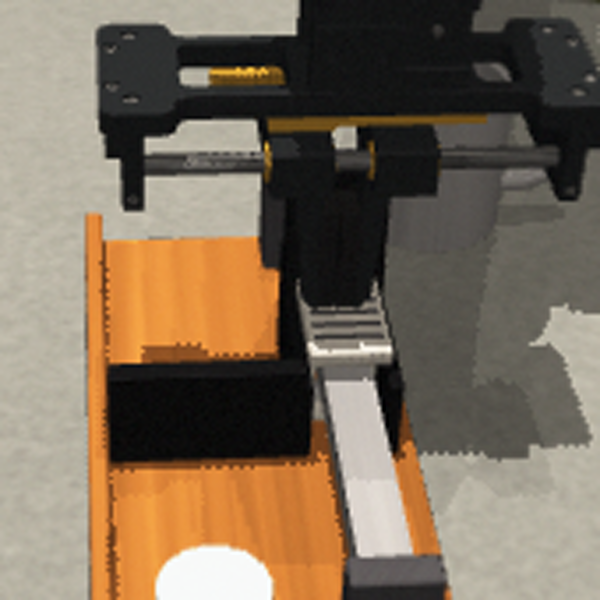

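The carriage is sliding with the pad down. I continue, slowing near the end.

Request:
{"op": "carry_out", "data": {
  "commands": [
    [-0.003,0,0.0005,0,0,0],
    [-0.008,0,0.0005,0,0,0],
    [-0.015,0,0.0005,0,0,0],
    [-0.022,0,0.0005,0,0,0],
    [-0.029,0,0.0005,0,0,0],
    [-0.035,0,0.0005,0,0,0],
    [-0.04,0,0.0005,0,0,0],
    [-0.044,0,0.0005,0,0,0],
    [-0.047,0,0.0005,0,0,0],
    [-0.05,0,0.0005,0,0,0]
  ]
}}

```text
clock: 7.35
tool_pos: [0.4876, 0.041, 0.0588]
eef_rot: [0.973, 0.231, 0.002, 0.0]
contact_force: [0.8, -0.5, 5.4]
opening: 0.003
```

Request:
{"op": "carry_out", "data": {
  "commands": [
    [-0.002,0,0.0,0,0,0],
    [-0.004,0,0.0,0,0,0],
    [-0.006,0,0.0,0,0,0]
  ]
}}

```text
clock: 7.65
tool_pos: [0.4845, 0.0395, 0.059]
eef_rot: [0.973, 0.231, 0.004, -0.0]
contact_force: [3.6, 2.2, 5.4]
opening: 0.004
```

Request:
{"op": "carry_out", "data": {
  "commands": [
    [-0.001,0,0.0,0,0,0],
    [-0.003,0,0.0,0,0,0],
    [-0.004,0,0.0,0,0,0]
  ]
}}

```text
clock: 7.95
tool_pos: [0.4811, 0.038, 0.059]
eef_rot: [0.973, 0.231, 0.004, -0.001]
contact_force: [4.5, 1.7, 5.3]
opening: 0.006
```

```bash
python3 - <<'E'
from plant import r
from h import *
s=r.get_state(); 
print(s["clock"],s["tool_pos"],s["contact_force"],s["contact_force"]@D,(s["tool_pos"]-np.array([.58835,.09185,.0595]))@D)
p=r.snapshot("scene");i=p["img"]
cv2.imwrite(f"pics/scene6.png",cv2.resize(i[180:280,310:410],(600,600),interpolation=cv2.INTER_CUBIC))
E
```

```text
7.95 [0.481094   0.03800912 0.05904491] [4.45916705 1.74550343 5.3222662 ] -4.767996799121449 0.12000778809036886
```

View pics/scene6.png

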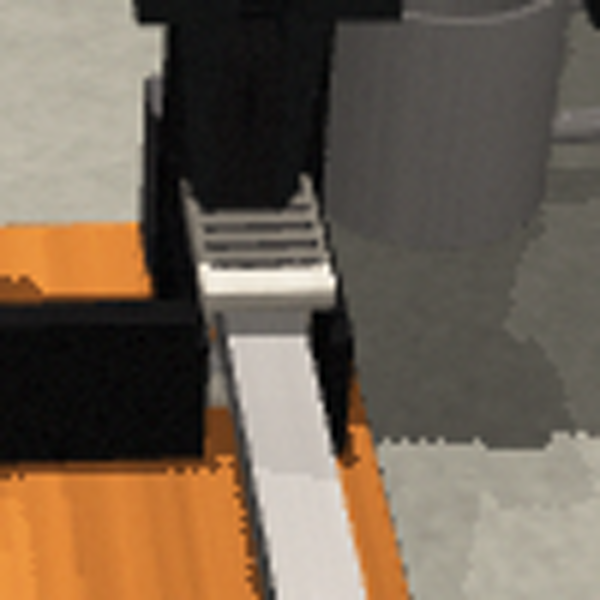

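Force back is about 4.8 N and a fourth rib now shows in front of the tips. That suggests the carriage has stopped and the tips are sliding over the pad to the thumb rest. I'll push on until the rest itself takes the load.

Request:
{"op": "carry_out", "data": {
  "commands": [
    [-0.002,0,0.0,0,0,0],
    [-0.004,0,0.0,0,0,0],
    [-0.005,0,0.0,0,0,0],
    [-0.005,0,0.0,0,0,0]
  ]
}}

```text
clock: 8.4
tool_pos: [0.4806, 0.0378, 0.0593]
eef_rot: [0.973, 0.232, 0.008, -0.001]
contact_force: [9.0, 3.3, 2.3]
opening: 0.007
```

Request:
{"op": "carry_out", "data": {
  "commands": [
    [-0.002,0,0.001,0,0,0],
    [-0.004,0,0.002,0,0,0],
    [-0.005,0,0.002,0,0,0],
    [-0.005,0,0.002,0,0,0]
  ]
}}

```text
clock: 8.8
tool_pos: [0.4805, 0.0377, 0.0586]
eef_rot: [0.972, 0.233, 0.013, -0.002]
contact_force: [13.3, 8.3, 11.9]
opening: 0.008
```

```bash
python3 - <<'E'
from plant import r
from h import *
s=r.get_state(); 
print(s["clock"],s["tool_pos"],s["contact_force"],s["contact_force"]@D,(s["tool_pos"]-np.array([.58835,.09185,.0595]))@D)
for n in("scene","top"):
    p=r.snapshot(n);i=p["img"]
    if n=="scene":cv2.imwrite(f"pics/scene7.png",cv2.resize(i[180:280,310:410],(600,600),interpolation=cv2.INTER_CUBIC))
    for l in("release_top","thumb_rest","jaw_plate","lane"):
        print(n,l,[(np.round(d["xyz"],4).tolist(),round(d["p"],2),((d["xyz"]-np.array([.5725,.085,0]))@D).round(4)) for d in r.spot_point(p,l)][:2])
E
```

```text
8.8 [0.48049228 0.03770718 0.05857747] [13.31921036  8.28117944 11.85527823] -15.618964026242438 0.12068100136416161
scene release_top [([0.4951, 0.0521, 0.055], 0.91, np.float64(0.0839))]
scene thumb_rest [([0.4722, 0.0333, 0.0778], 0.74, np.float64(0.1128))]
scene jaw_plate [([0.5516, 0.0115, 0.0537], 0.78, np.float64(0.0517))]
scene lane [([0.5697, 0.0851, -0.0014], 0.6, np.float64(0.0025))]
top release_top [([0.4946, 0.0495, 0.0579], 0.65, np.float64(0.0855))]
top thumb_rest []
top jaw_plate [([0.5487, 0.0121, 0.0552], 0.56, np.float64(0.054))]
top lane [([0.5724, 0.0854, 0.0033], 0.6, np.float64(-0.0001))]
```

View pics/scene7.png

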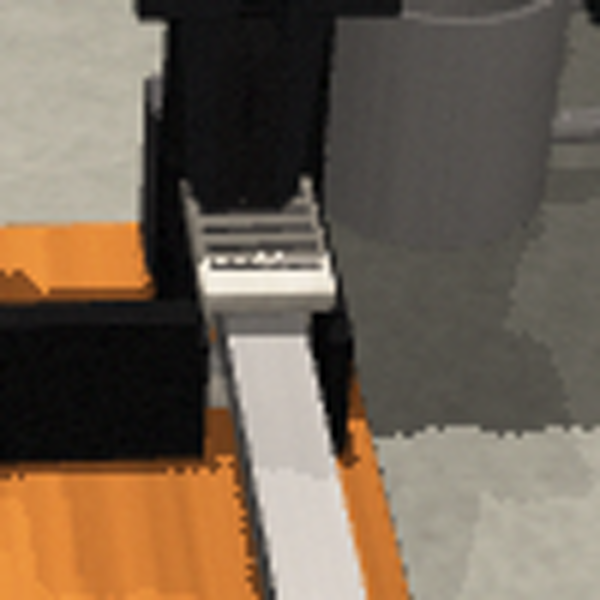

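The pad, carriage and jaw plate stay put under 15.6 N with the pad fully down. The jaw plate front reads x ≈ 0.053, and adding the 80 mm carriage gives ≈ 0.133, which agrees with the end stop at 0.135. So the stop is home. I lift straight up while still lightly against the rest, so nothing drags back, then back off.

Request:
{"op": "carry_out", "data": {
  "commands": [
    [0.004,0,-0.004,0,0,0],
    [0.007,0,-0.01,0,0,0],
    [0.009,0,-0.017,0,0,0],
    [0.01,0,-0.024,0,0,0],
    [0.01,0,-0.024,0,0,0]
  ]
}}

```text
clock: 9.8
tool_pos: [0.479, 0.0372, 0.081]
eef_rot: [0.973, 0.231, 0.002, -0.0]
contact_force: [4.8, 2.6, 5.2]
opening: 0.002
```

Request:
{"op": "carry_out", "data": {
  "commands": [
    [0.003,0,-0.002,0,0,0],
    [0.006,0,-0.003,0,0,0],
    [0.01,0,-0.004,0,0,0],
    [0.012,0,-0.006,0,0,0],
    [0.012,0,-0.006,0,0,0]
  ]
}}

```text
clock: 10.3
tool_pos: [0.4879, 0.0416, 0.0862]
eef_rot: [0.973, 0.231, -0.0, 0.0]
contact_force: [0.8, -0.8, -0.1]
opening: 0.003
```

Free of contact. I lift clear and move aside for a view.

Request:
{"op": "carry_out", "data": {
  "commands": [
    [0,0,-0.01,0,0,0],
    [0,0,-0.03,0,0,0],
    [0,0,-0.06,0,0,0],
    [0,0,-0.1,0,0,0],
    [0,0.02,-0.14,0,0,0],
    [0,0.06,-0.16,0,0,0],
    [0,0.1,-0.16,0,0,0],
    [0,0.14,-0.16,0,0,0],
    [0,0.18,-0.16,0,0,0],
    [0,0.21,-0.16,0,0,0],
    [0,0.23,-0.16,0,0,0],
    [0,0.23,-0.16,0,0,0]
  ]
}}

```text
clock: 11.5
tool_pos: [0.5911, -0.1678, 0.2463]
eef_rot: [0.974, 0.228, -0.0, 0.001]
contact_force: [-0.4, -0.5, -0.4]
opening: 0.005
```

```bash
python3 - <<'E'
from plant import r
from h import *
s=r.get_state(); 
print(s["clock"],s["tool_pos"],s["contact_force"])
for n in("scene","top"):
    p=r.snapshot(n);i=p["img"]
    c=i[180:410,280:510] if n=="scene" else i[115:345,190:420]
    cv2.imwrite(f"pics/{n}8.png",cv2.resize(c,(600,600),interpolation=cv2.INTER_CUBIC))
    for l in("release_top","thumb_rest","jaw_plate","jar_a","syrup","jug"):
        print(n,l,[(np.round(d["xyz"],4).tolist(),round(d["p"],2),((d["xyz"]-np.array([.5725,.085,0]))@D).round(4)) for d in r.spot_point(p,l)][:2])
E
```

```text
11.5 [ 0.59110941 -0.16775636  0.24632548] [-0.39516353 -0.4858712  -0.35298573]
scene release_top [([0.4946, 0.0527, 0.0646], 0.56, np.float64(0.0841))]
scene thumb_rest [([0.4742, 0.0356, 0.0799], 0.97, np.float64(0.11))]
scene jaw_plate [([0.5483, 0.0137, 0.0539], 0.62, np.float64(0.0536)), ([0.7425, 0.1166, 0.0059], 0.22, np.float64(-0.1661))]
scene jar_a [([0.7009, 0.0803, 0.0058], 0.91, np.float64(-0.1126)), ([0.7417, 0.1135, 0.0056], 0.88, np.float64(-0.164))]
scene syrup [([0.7018, 0.0836, 0.0075], 0.64, np.float64(-0.1149)), ([0.6769, 0.258, 0.0033], 0.56, np.float64(-0.171))]
scene jug [([0.3674, 0.056, -0.0011], 0.95, np.float64(0.1963))]
top release_top [([0.4965, 0.049, 0.0679], 0.86, np.float64(0.0841))]
top thumb_rest [([0.4707, 0.0334, 0.0812], 0.71, np.float64(0.1141))]
top jaw_plate [([0.5464, 0.0117, 0.0583], 0.9, np.float64(0.0562))]
top jar_a [([0.742, 0.1168, 0.0028], 0.8, np.float64(-0.1657)), ([0.7029, 0.085, 0.0072], 0.63, np.float64(-0.1165))]
top syrup [([0.6802, 0.2574, -0.001], 0.95, np.float64(-0.1736))]
top jug [([0.3666, 0.0584, 0.0011], 0.89, np.float64(0.1959))]
```

View pics/scene8.png

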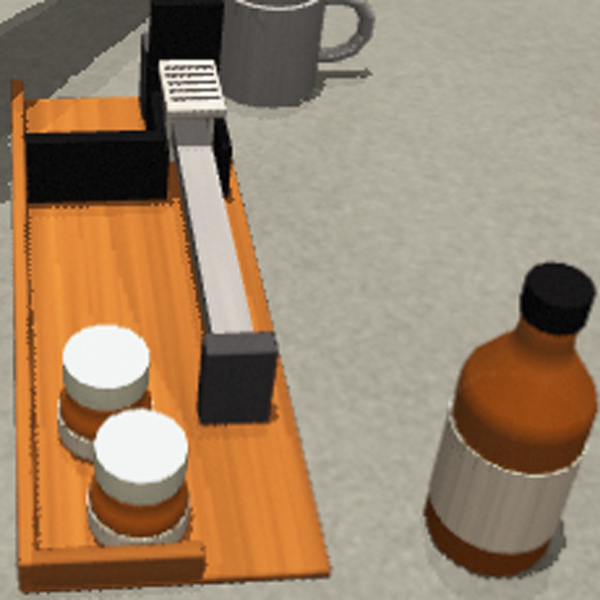

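View pics/top8.png

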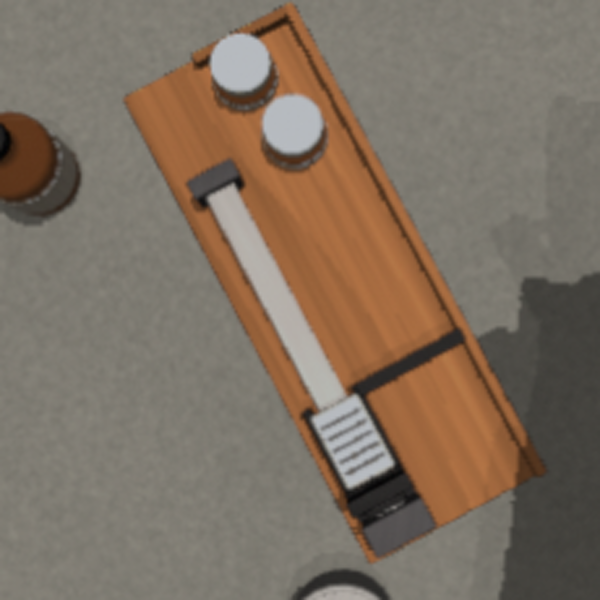

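```bash
python3 - <<'E'
from plant import r
from h import *
p=r.snapshot("top");i=p["img"];a=cv2.imread("pics/top0.png")
sc=r.snapshot("scene")["img"];b=cv2.imread("pics/scene0.png")
z=lambda im,y,x,h:cv2.resize(im[y:y+h,x:x+h],(390,390),interpolation=cv2.INTER_CUBIC)
cv2.imwrite("pics/cmp.png",np.hstack([z(i,280,310,50),z(a,280,310,50)]))
for n,A,B,(x,y,w,h) in(("jug top",a,i,(284,336,60,48)),("syr top",a,i,(172,155,50,46)),("jars top",a,i,(268,124,50,58)),("jug scene",b,sc,(380,160,46,62)),("syr sc",b,sc,(440,280,72,122))):
    g=lambda m:cv2.cvtColor(m[y:y+h,x:x+w],cv2.COLOR_BGR2GRAY).astype(np.float32)
    print(n,cv2.phaseCorrelate(g(A),g(B)),np.abs(g(A)-g(B)).mean())
E
```

```text
jug top ((-3.388524790537417e-05, -0.023998080174127523), 0.9981137285629909) 11.360416
syr top ((-0.02157478427665538, 0.018068542812169852), 1.0110815117756526) 8.152174
jars top ((0.017112175555784148, -0.02412728318667945), 0.9999316873550415) 11.896896
jug scene ((-0.06534264271713752, -0.048773650112373446), 0.9682658342644572) 3.1725106
syr sc ((0.018150838325340146, 0.48959737267541215), 0.9910262543360392) 2.8368626
```

View pics/cmp.png

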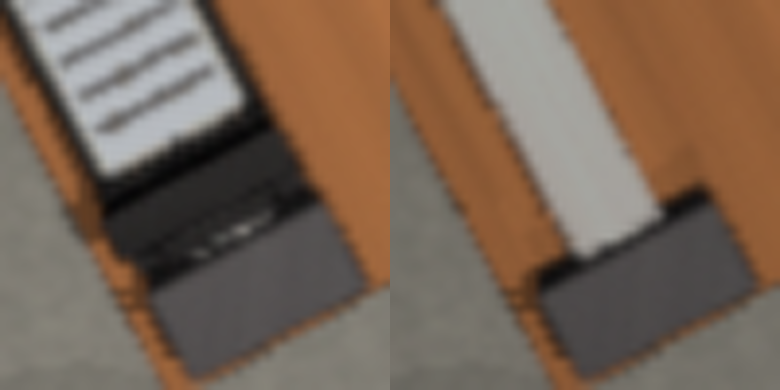

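```bash
python3 - <<'E'
from plant import r
from h import *
sc=r.snapshot("scene")["img"];c=cv2.resize(sc[180:280,310:410],(600,600),interpolation=cv2.INTER_CUBIC)
o=cv2.imread("pics/scene7.png")
cv2.imwrite("pics/cmp2.png",np.hstack([o[:,:400],c[:,:400]]))
g=lambda m:cv2.cvtColor(m[280:500,0:200],cv2.COLOR_BGR2GRAY).astype(np.float32)
print(cv2.phaseCorrelate(g(o),g(c)))
p=r.snapshot("top")
O=None
# lane origin refined from end stop front top edge & pad, in top view
a=ray(p,(310+ (545-390)/7.8,280+278/7.8),.06);b=ray(p,(310+(710-390)/7.8,280+200/7.8),.06)
print("end front edge",a,b,"x from pad:",)
pc=[ray(p,(310+x/7.8,280+y/7.8),.07) for x,y in((103,178),(247,105))]
th=[ray(p,(310+x/7.8,280+y/7.8),.105) for x,y in((110,222),(285,130))]
rb=[ray(p,(310+x/7.8,280+y/7.8),.105) for x,y in((135,262),(305,170))]
e=(a+b)/2
for n,q in(("pad rear",pc),("thumb top front/rear?",th),("thumb rear",rb)): print(n,((sum(q)/2-e)@D).round(4))
E
```

```text
((1.7276625413912683, 0.5494257163883844), 0.5197657884385851)
end front edge [0.44098117 0.04149754 0.06      ] [0.45669105 0.00584681 0.06      ] x from pad:
pad rear -0.0253
thumb top front/rear? -0.0195
thumb rear -0.0102
```

View pics/cmp2.png

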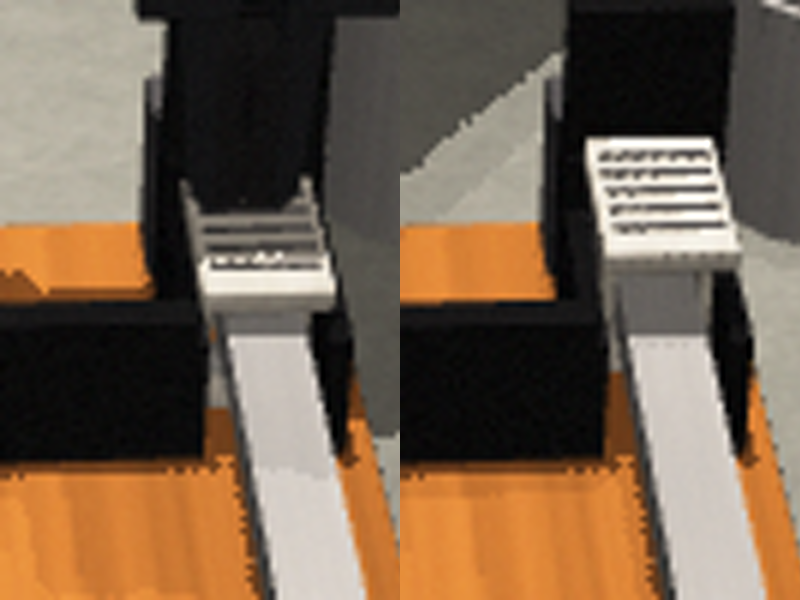

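The pictures before and after release show the carriage in the same place and the pad sprung up. Jug, syrup and jars are unmoved. I hand it in.

```bash
python3 -c "
from plant import r
print(r.get_state()['contact_force']);print(r.finish_job())"
```

```text
[-0.62737224  0.01701855 -0.51725875]
the job is handed in; nothing more can be done
None
```

The row stop is pushed back against its end stop, the release pad has sprung up, and the job is handed in at about 12 s. I pressed the pad down 10–12 mm with the shut fingertips and pushed the stop back about 114 mm. I then lifted straight up and moved the arm clear.

- **Stop home:** the carriage held still under about 15.6 N with the pad fully down. Its measured position (about 0.133–0.136 m at the rear) agrees with the end stop at 0.135 m. It did not visibly move when I let go.
- **Pad up:** the pictures show it raised; the networks put its top at 65 and 68 mm, against 70 mm nominal.
- **Other objects:** image comparison of jars, syrup bottle and jug showed no shift beyond about 0.5 pixel, and all are standing. The networks' jug reading did change by 3–4 mm, but that is within their error and its image had not moved.
- **Unexplained detail:** the top view shows a few light flecks between the thumb rest and the end stop. I took them for a rendering effect, since a gap would show the bar as a clear 20 mm wide strip, but I could not confirm it.

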